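# Reload the engraving bed and clip it down

### The arm

A 7-joint arm with a two-finger parallel gripper is mounted at the origin on the work surface. World frame = base frame: x ahead of the robot, y to its left, z up, the work surface at z = 0. Lengths are in m, angles in rad, forces in N, time in s.
With the tool pointing down it reaches from about 0.425 to 0.95 m from the base axis. Payload 4.7 kg.
Tool frame: the origin (TCP) lies between the finger pads; the fingertips stand 25 mm ahead of it and the grasp point (between the pads) lies 6 mm ahead of it; x points along the fingers, z is the direction in which the jaws open and shut, and the axes are right-handed (so a half turn about x gives the same grasp; the last joint's range is limited). The gripper opens to 85 mm and grips with 20 to 120 N. Pads are 22 mm wide; open, the fingers measure 114 mm over their backs; the gripper's body (76 mm by 85 mm) begins 54 mm behind the grasp point. The pads swing forward as they close: fully open they stand 13 mm farther back than shut.
Start: joints at [1.084, 0.469, -0.049, 1.532, 0.024, 1.141, -0.082], TCP at [0.298, -0.605, 0.256] pointing down, gripper open.
Joint ranges: [-2.59, 2.59], [-0.33, 1.99], [-1.39, 1.29], [0.1, 2.45], [-1.04, 4.18], [0.21, 1.99], [-2.66, 2.66]. Speed limits (rad/s): [2.57, 2.57, 3.14, 3.14, 3.14, 3.14, 3.14].

### API

Orientations are given as a 3x3 rotation matrix whose columns are the frame's x, y, z axes.
In Python, from rig import * gives the robot as it stands. Calls block until the motion is done:
- movep(position, orientation): joint-space move of the TCP to a pose.
- move_l(position, attitude=None, feed=0.15, until_force=None): straight line of the TCP; attitude=None keeps the orientation; feed is the mean speed in m/s. With until_force (N) it stops when the force on the tool has changed by that much, and returns True; else False.
- move_joints(angles): joint-space move.
- command_gripper(opening, newtons=None): finger opening in m; newtons is the grip in N (None keeps the last); returns when the fingers have stopped.
- sleep(seconds).
- inverse_kinematics(position, orientation): joint angles nearest the present ones, or None.
- sense(): the state.
- camera(name): name is "side" or "top" or "wrist"; returns (picture, depth): 384x512x3 uint8, red, green, blue; 384x512 float32, m along the optical axis (not along the pixel's ray), 0 where there is no reading.
- camera_params(name): a dict with "K" (3x3 intrinsics, pixels), "position" and "rotation" of the camera in the world; the wrist camera has in their place "tool_from_camera" (4x4, takes a point from camera to tool coordinates, whose origin is the TCP and whose axes are the tool frame's). Camera axes: x right, y down, z forward; pixel columns grow to the right and rows downward; lengths in m; the calibration is good to about 2 mm. A picture is of the moment at which its call begins: read the wrist's pose just before it. camera_params takes no time and is no camera call.
A pose or a line that the arm cannot do raises Unreachable and nothing moves.
- finish_job(): hands the job in, once; it reports no verdict.
The state is a dict: "time_s": time; "joint_pos": joint angles; "qd": joint speeds; "joint_efforts": joint torques, N m; "position": TCP position; "tcp_rot": TCP orientation; "wrist_force": force on the tool from outside, world axes, zero at the start; "ft_torque": the same for the moment, N m; "finger_gap": finger opening in m.
Only numpy, scipy, OpenCV 4.12 (cv2) and the standard library are available. Lean on these libraries where they do the work, as an engineer would, in place of code of your own. Each camera call takes 0.05 s, during which the arm holds its last target. There are 200 camera calls.

### The job

Take every finished dark tablet out of the engraving machine's bed and lay it flat, carved face up, in the wooden tray, and lay every pale blank tablet flat in a bed pocket of its own; do all of this with the bed still in its loading position. Then press the orange hold-down bar straight down over the bed until both end hooks click over it, and only after that push the stuck bed free by its red plate and along its rail under the portal until it is fully home against its hidden stop, without slamming it. Leave everything else on the bench where it is.

Things in the scene. Friction and masses are not known exactly. Their poses are not given: they have to be found in the camera images.
- done1: finished tablet: dark brown hardwood with a carved rosette on its upper face, 48 (x) x 70 (y) x 20 (z) mm, 60 g; origin at the centre of its underside. At the start it lies carved face up in one of the bed's pockets; one or two of the three are absent.
- done2: finished tablet: dark brown hardwood with a carved rosette on its upper face, 48 (x) x 70 (y) x 20 (z) mm, 60 g; origin at the centre of its underside. At the start it lies carved face up in one of the bed's pockets; one or two of the three are absent.
- done3: finished tablet: dark brown hardwood with a carved rosette on its upper face, 48 (x) x 70 (y) x 20 (z) mm, 60 g; origin at the centre of its underside. At the start it lies carved face up in one of the bed's pockets; one or two of the three are absent.
- blank1: blank tablet: plain pale wood, 48 (x) x 70 (y) x 20 (z) mm, 60 g; origin at the centre of its underside. At the start it lies flat on the bench in front of the machine; one of the three may be absent.
- blank2: blank tablet: plain pale wood, 48 (x) x 70 (y) x 20 (z) mm, 60 g; origin at the centre of its underside. At the start it lies flat on the bench in front of the machine; one of the three may be absent.
- blank3: blank tablet: plain pale wood, 48 (x) x 70 (y) x 20 (z) mm, 60 g; origin at the centre of its underside. At the start it lies flat on the bench in front of the machine; one of the three may be absent.
- tray_in (a point): centre of the inner floor (6 mm above the bench) of a fixed shallow wooden tray for finished work: 130 (x) x 200 (y) mm outside, 118 x 188 mm inside, walls 6 mm thick, their tops 14 mm above the bench; axes as the tray
- bar: orange hold-down bar, 34 (x) x 292 (y) x 12 (z) mm, with a black block handle in the middle of its top, 25 (x) x 62 (y) mm, rising from 12 to 50 mm above the bar's underside; 140 g; origin at the centre of its underside. It lies on the bench, handle up; it is symmetric end for end.
- bar_end1 (a point): underside of the bar, 140 mm from its middle on the +y side. Each end comes to rest on a grey pillar, 134 mm in y from bed_mid, its top 22 mm above the pocket floor, between two round-topped guide pins (36 mm high) that leave 45 mm in x for the 34 mm bar
- bar_end2 (a point): underside of the bar, 140 mm from its middle on the -y side
- machine: fixed bench-top engraving machine: a dark base 130 (x) x 540 (y) x 30 (z) mm with its origin on the underside below the middle of the parked bed, and a white portal 280 mm high with a spindle, 360 mm to its -y side (two posts 105 mm to either side in x). The bed slides along the machine's y axis.
- bed (a joint): how far the bed has been slid from its loading position towards the portal, i.e. along the machine's -y (m). 0 at the start, where a spring catch holds it: it takes about 11 N to break free, then about 2 to 3 N to keep it moving. It runs to a hidden hard stop somewhere between 110 and 150 mm.
- bed_mid (a point): middle of the bed at the height of the pocket floor (48 mm above the bench); axes as the machine; moves with the bed. The bed is an aluminium plate 110 (x) x 360 (y) mm, underside 34 mm above the bench, with three pockets in a row along y and a snap hook at each end of the row. A loaded tablet lies 2 mm below the seated bar.
- pocket1 (a point): centre of the floor of a pocket, -82 mm in y from bed_mid; axes as the machine. The pocket is 53 (x) x 76 (y) mm between lips 5 to 6 mm high, open above; a tablet lies in it with its 70 mm side along y, either way round.
- pocket2 (a point): centre of the floor of a pocket, 0 mm in y from bed_mid; axes as the machine. The pocket is 53 (x) x 76 (y) mm between lips 5 to 6 mm high, open above; a tablet lies in it with its 70 mm side along y, either way round.
- pocket3 (a point): centre of the floor of a pocket, 82 mm in y from bed_mid; axes as the machine. The pocket is 53 (x) x 76 (y) mm between lips 5 to 6 mm high, open above; a tablet lies in it with its 70 mm side along y, either way round.
- push_face (a point): middle of the outer (+y) face of the red push plate at the bed's +y end, 25 mm above the pocket floor; the plate is 90 mm wide in x, 8 mm thick and reaches from 0 to 40 mm above the pocket floor. Push it towards the machine's -y.
- hook_a (a joint): outward bend of the orange snap hook at the bed's +y end (rad): about 0 at rest and when caught over the bar, 0.1 or more while the bar's end forces it outward. It stands 150 mm from bed_mid in y, 32 mm wide in x, top 54 mm above the pocket floor; its sloping head catches over the bar's top once the bar is down on its pillars. Both hooks together take about 12 N straight down.
- hook_b (a joint): the same for the snap hook at the bed's -y end
- tape: roll of yellow tape lying flat, 84 mm across, 24 mm high, on the bench among the blanks; not part of the job, leave it where it is
- gouge1: carving gouge with a pale wooden handle, 210 mm long, lying on the bench; not part of the job, leave it where it is
- gouge2: carving gouge with a pale wooden handle, 210 mm long, lying behind the machine; not part of the job, leave it where it is
- can: red can, 66 mm across, 100 mm high; not part of the job, leave it where it is
There are look-alikes about, which are no part of the job. What is shaped like the blank3 but purple or yellow is not meant.

How it is judged:
On the way, in this order (a step that is already met when the one before it is completed fails the run):
1. every finished tablet in the tray and every blank in a pocket, the bed still in its loading position ((horizontal distance between blank1 and pocket1 below 0.007 m or horizontal distance between blank1 and pocket2 below 0.007 m or horizontal distance between blank1 and pocket3 below 0.007 m) and z of blank1 in the frame of bed_mid between -0.004 and 0.004 m and angle between each of blank1, blank2, blank3, done1, done2, done3's own z axis and vertical below 0.1 rad and (horizontal distance between blank2 and pocket1 below 0.007 m or horizontal distance between blank2 and pocket2 below 0.007 m or horizontal distance between blank2 and pocket3 below 0.007 m) and z of blank2 in the frame of bed_mid between -0.004 and 0.004 m and (horizontal distance between blank3 and pocket1 below 0.007 m or horizontal distance between blank3 and pocket2 below 0.007 m or horizontal distance between blank3 and pocket3 below 0.007 m) and z of blank3 in the frame of bed_mid between -0.004 and 0.004 m and x of done1 in the frame of tray_in between -0.05 and 0.05 m and y of done1 in the frame of tray_in between -0.08 and 0.08 m and z of done1 in the frame of tray_in between -0.004 and 0.006 m and x of done2 in the frame of tray_in between -0.05 and 0.05 m and y of done2 in the frame of tray_in between -0.08 and 0.08 m and z of done2 in the frame of tray_in between -0.004 and 0.006 m and x of done3 in the frame of tray_in between -0.05 and 0.05 m and y of done3 in the frame of tray_in between -0.08 and 0.08 m and z of done3 in the frame of tray_in between -0.004 and 0.006 m and value of joint bed below 0.02 m), for 0.2 s.
2. the bar clicked under both hooks, the bed still in its loading position (z of bar_end1 in the frame of bed_mid between 0.018 and 0.0255 m and z of bar_end2 in the frame of bed_mid between 0.018 and 0.0255 m and value of joint each of hook_a, hook_b below 0.035 rad and horizontal distance between bar and bed_mid below 0.008 m and value of joint bed below 0.02 m), for 0.2 s.
3. the bed fully home at its stop (value of joint bed above 0.126 m), for 0.2 s.
At the end, for the whole second after the job is handed in: Finished tablets flat and face up on the tray floor; blanks flat in pockets (7 mm of centre, 4 mm in height); bar down on both pillars (3 mm, centred to 8 mm), both hooks sprung back (under 0.035 rad); bed within 4 mm of its stop; bar and bed at rest ((horizontal distance between blank1 and pocket1 below 0.007 m or horizontal distance between blank1 and pocket2 below 0.007 m or horizontal distance between blank1 and pocket3 below 0.007 m) and z of blank1 in the frame of bed_mid between -0.004 and 0.004 m and angle between each of blank1, blank2, blank3, done1, done2, done3's own z axis and vertical below 0.1 rad and (horizontal distance between blank2 and pocket1 below 0.007 m or horizontal distance between blank2 and pocket2 below 0.007 m or horizontal distance between blank2 and pocket3 below 0.007 m) and z of blank2 in the frame of bed_mid between -0.004 and 0.004 m and (horizontal distance between blank3 and pocket1 below 0.007 m or horizontal distance between blank3 and pocket2 below 0.007 m or horizontal distance between blank3 and pocket3 below 0.007 m) and z of blank3 in the frame of bed_mid between -0.004 and 0.004 m and x of done1 in the frame of tray_in between -0.05 and 0.05 m and y of done1 in the frame of tray_in between -0.08 and 0.08 m and z of done1 in the frame of tray_in between -0.004 and 0.006 m and x of done2 in the frame of tray_in between -0.05 and 0.05 m and y of done2 in the frame of tray_in between -0.08 and 0.08 m and z of done2 in the frame of tray_in between -0.004 and 0.006 m and x of done3 in the frame of tray_in between -0.05 and 0.05 m and y of done3 in the frame of tray_in between -0.08 and 0.08 m and z of done3 in the frame of tray_in between -0.004 and 0.006 m and z of bar_end1 in the frame of bed_mid between 0.018 and 0.0255 m and z of bar_end2 in the frame of bed_mid between 0.018 and 0.0255 m and value of joint each of hook_a, hook_b below 0.035 rad and horizontal distance between bar and bed_mid below 0.008 m and value of joint bed above 0.126 m and linear speed of bar below 0.02 m/s and velocity of joint bed between -0.01 and 0.01 m/s); the robot touches nothing.
It fails at once if another thing on the bench was shoved more than 60 mm (distance of any of tape, gouge1, gouge2, can from where it was at the start of the episode above 0.06 m).
It fails at once if the bed was slammed along its rail (faster than 0.5 m/s) (velocity of joint bed above 0.5 m/s or velocity of joint bed below -0.5 m/s).
Of done1, done2, done3 only 1 to 2 are there at a start; the rules pass over those that are not, and their reading is None.
Of blank1, blank2, blank3 only 2 to 3 are there at a start; the rules pass over those that are not, and their reading is None.
At some moment in a run one of blank1, blank2, blank3, done1, done2, done3 may be knocked a few centimetres aside while the robot is not near it.
Once in a run the grip may slacken for a moment while it holds something.
It also fails if it takes over 210 s, if anything falls off the work surface, if the arm or the gripper's body presses on something with over 40 N, if the wrist force passes 120 N, or if a joint passes its speed limit or range.

## Working session

There is one attempt and no reset: what is moved stays moved. The work goes in short steps, each a Python script; the robot and the scene stay as the last script left them, time stands still between calls to the robot, and variables do not carry over. Pictures are saved under pics/ and viewed, about 12 in all and at most 16, crops included, and the job is handed in when it is done.

```bash
ls; mkdir -p pics; python3 - <<'E'
from rig import *
import numpy as np,cv2
s=sense();print(s)
for n in ["top","side"]:
    p,d=camera(n);np.savez(f"pics/{n}0.npz",p=p,d=d);cv2.imwrite(f"pics/{n}0.png",cv2.resize(p[:,:,::-1],(800,600)))
    print(n,camera_params(n))
print(camera_params("wrist"))
E
```

```text
pics
{'time_s': 0.0, 'joint_pos': array([ 1.08412599,  0.46946429, -0.04858211,  1.53368167,  0.02407795,
        1.14099496, -0.08229803]), 'qd': array([-0.00154411,  0.00049881, -0.00244618,  0.00026114, -0.00126473,
       -0.00178265,  0.00041279]), 'joint_efforts': array([ 4.97268629e-04, -5.10305858e+01, -4.67861351e-02, -2.37712133e+01,
        1.07042142e-02,  7.54631998e-03,  7.63242696e-06]), 'position': array([ 0.29809145, -0.60502257,  0.2552511 ]), 'tcp_rot': array([[-9.18968488e-04,  8.97034495e-01,  4.41959581e-01],
       [ 1.73533248e-03,  4.41960532e-01, -8.97032818e-01],
       [-9.99998072e-01, -5.73980757e-05, -1.96280090e-03]]), 'wrist_force': array([-0.29056617,  0.51296613, -0.00624323]), 'ft_torque': array([ 0.0125558 ,  0.03862282, -0.02270619]), 'finger_gap': 0.08541804668856184}
top {'K': array([[397.91720919,   0.        , 247.8227273 ],
       [  0.        , 397.91720919, 188.66262689],
       [  0.        ,   0.        ,   1.        ]]), 'position': array([0.41732429, 0.08753765, 1.19242774]), 'rotation': array([[ 0.00634956, -0.99644075,  0.08405658],

[... 301 characters left out ...]
631 , 0.92866397]), 'rotation': array([[-0.98619619, -0.1041574 ,  0.12871798],
       [-0.16506053,  0.67999889, -0.71439242],
       [-0.01311883, -0.72577734, -0.68780459]])}
{'K': array([[337.54159352,   0.        , 257.23684911],
       [  0.        , 337.54159352, 186.65769003],
       [  0.        ,   0.        ,   1.        ]]), 'tool_from_camera': array([[ 7.03129825e-04, -2.80532394e-01,  9.59844301e-01,
        -1.18299914e-01],
       [-1.53516072e-04, -9.59844557e-01, -2.80532356e-01,
         7.19767791e-02],
       [ 9.99999741e-01,  4.98991396e-05, -7.17961567e-04,
        -3.21541111e-06],
       [ 0.00000000e+00,  0.00000000e+00,  0.00000000e+00,
         1.00000000e+00]])}
```

View pics/top0.png

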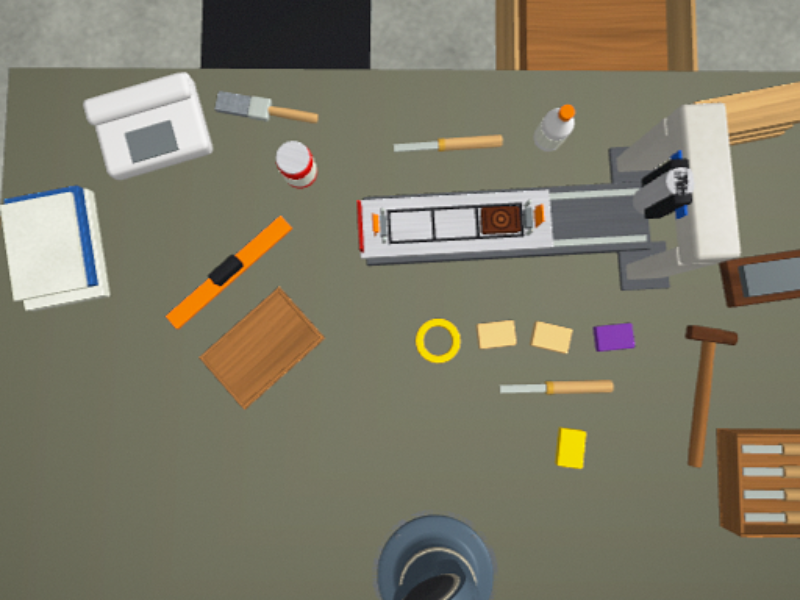

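View pics/side0.png

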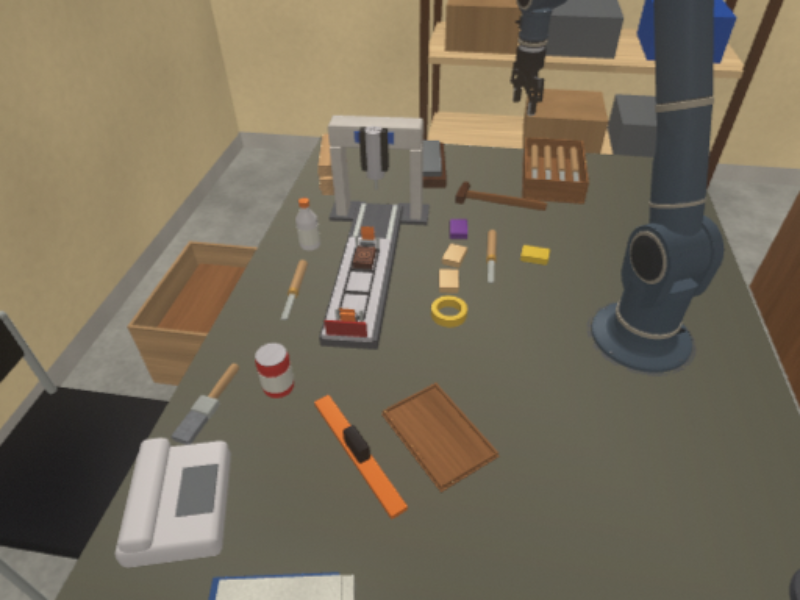

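The top view (800x600) shows one dark tablet at (500,219) in the pocket nearest the portal. Two pale blanks lie at (497,334) and (551,337). The purple (614,337) and yellow (571,448) tablets are look-alikes and excluded. The bar is at (228,272), the tray at (262,347), and the tape at (438,341) next to the first blank.

```bash
cat > h.py <<'E'
from rig import *
import numpy as np,cv2
def cam(name):
    s=sense(); p,d=camera(name); c=camera_params(name)
    if name=="wrist":
        T=np.eye(4);T[:3,:3]=s["tcp_rot"];T[:3,3]=s["position"];T=T@c["tool_from_camera"];R,o=T[:3,:3],T[:3,3]
    else: R,o=c["rotation"],c["position"]
    return p,d,c["K"],R,o
def ray(uv,z,K,R,o):
    uv=np.atleast_2d(np.asarray(uv,float)); v=np.c_[uv,np.ones(len(uv))]@np.linalg.inv(K).T@R.T
    return o+v*((z-o[2])/v[:,2])[:,None]
def proj(P,K,R,o):
    q=(np.asarray(P)-o)@R@K.T; return q[...,:2]/q[...,2:]
def hsv(p): return cv2.cvtColor(p,cv2.COLOR_RGB2HSV)
COL=dict(blank=((10,50,170),(22,140,255)),dark=((0,90,30),(12,255,125)),orange=((5,200,150),(14,255,255)),tray=((6,80,80),(14,200,190)),red=((0,200,120),(3,255,255)))
def rects(view,col,z,amin,amax=1e9,roi=None):
    """world rects [x,y,long,short,yaw of long side,u,v] of colour blobs whose top lies at height z"""
    p,d,K,R,o=view; m=cv2.inRange(hsv(p),*COL[col]); m=cv2.morphologyEx(m,cv2.MORPH_CLOSE,np.ones((3,3)))
    out=[]
    for c in cv2.findContours(m,cv2.RETR_EXTERNAL,cv2.CHAIN_APPROX_NONE)[0]:
        if len(c)<8: continue
        W=ray(c[:,0],z,K,R,o)[:,:2]; (a,b),(w,h),t=cv2.minAreaRect((W*1000).astype(np.float32)); t=np.radians(t)
        if w<h: w,h,t=h,w,t+np.pi/2
        if amin<w*h<amax: out.append([a/1e3,b/1e3,w,h,(t+np.pi/2)%np.pi-np.pi/2,*c[:,0].mean(0)])
    return np.array(out)
def down(yaw):
    """tool down, jaws opening along world heading yaw (mod pi)"""
    z=np.array([np.cos(yaw),np.sin(yaw),0]);x=np.array([0,0,-1.]);return np.c_[x,np.cross(z,x),z]
def best(yaw,pos):
    """choose of the two half turns the one nearest the present joints"""
    q0=sense()["joint_pos"];c=[]
    for k in (0,np.pi):
        q=inverse_kinematics(pos,down(yaw+k))
        if q is not None: c.append((np.abs(np.array(q)-q0).max(),yaw+k))
    return down(min(c)[1])
E
python3 - <<'E'
from h import *
np.set_printoptions(precision=4,suppress=True)
z=np.load("pics/top0.npz");c=camera_params("top");v=(z["p"],z["d"],c["K"],c["rotation"],c["position"])
for n,h,a in [("blank",.02,1500),("dark",.068,1000),("orange",.012,500),("tray",.014,8000),("red",.088,200)]:
    print(n);print(rects(v,n,h,a))
H=hsv(z["p"])
for u,w in [(500,219),(497,334),(551,337),(262,347),(190,310),(360,225),(515,235)]: print((u,w),H[int(w*.64),int(u*.64)])
E
```

```text
blank
[[  0.3475  -0.2753 110.6353  20.6398  -1.536  372.6047 247.0465]
 [  0.4393  -0.2185  70.0057  47.2755   1.349  353.0135 215.4324]
 [  0.444   -0.1148  69.7718  47.2412  -1.454  317.5946 213.5405]
 [  0.815   -0.0732 109.78    20.8283  -1.5014 302.7531  90.284 ]
 [  0.8717  -0.6135 206.0028  93.8735  -1.3711 481.0884  69.9061]]
dark
[[  0.4436  -0.4933  90.4621  24.2178   1.411  454.8219 214.1096]
 [  0.5472  -0.5908 147.8991  84.6041  -1.4232 485.5291 177.7175]
 [  0.6519  -0.1159  71.3662  49.3634  -1.5649 319.9351 140.1818]]
orange
[]
tray
[[  0.1726  -0.5992 194.9533 152.5038  -0.0158 487.7081 307.7692]
 [  0.3305  -0.5196 261.0811  83.0408  -0.0604 450.7904 246.9825]
 [  0.4166   0.3294 201.0106 131.8163  -0.8432 166.9121 221.8407]
 [  0.554   -0.6305 140.7735  90.3089  -1.4225 486.7778 177.5278]
 [  1.0343  -0.3105 289.7666 140.9404  -1.566  379.2125  21.9084]]
red
[[  0.6378   0.1416  88.5501   5.3059   0.0651 230.129  143.5   ]
 [  0.7344   0.2534  58.4017  22.6262  -1.1572 191.0435 109.8696]]
(500, 219) [ 12 192 157]
(497, 334) [ 22 111 240]
(551, 337) [ 21 114 240]
(262, 347) [ 14 165 173]
(190, 310) [ 16 255 243]
(360, 225) [  1 229 183]
(515, 235) [113  14  73]
```

```bash
sed -i 's/orange=((5,200,150),(14,255,255))/orange=((8,200,150),(18,255,255))/; s/blank=((10,50,170),(22,140,255))/blank=((15,60,170),(25,150,255))/' h.py
python3 - <<'E'
from h import *
np.set_printoptions(precision=4,suppress=True)
movep(np.array([.50,-.05,.36]),down(np.pi/2))
v=cam("wrist");cv2.imwrite("pics/w1.png",cv2.resize(v[0][:,:,::-1],(800,600)))
np.savez("pics/w1.npz",p=v[0],d=v[1],K=v[2],R=v[3],o=v[4])
for n,h,a in [("blank",.02,1500),("dark",.068,1000),("red",.088,200),("orange",.1,200)]: print(n);print(rects(v,n,h,a))
for q in [(.42,.36)]:
    movep(np.array([q[0],q[1],.36]),down(np.pi/2))
    v=cam("wrist");cv2.imwrite("pics/w2.png",cv2.resize(v[0][:,:,::-1],(800,600)))
    np.savez("pics/w2.npz",p=v[0],d=v[1],K=v[2],R=v[3],o=v[4])
    print(rects(v,"orange",.012,3000));print(rects(v,"tray",.014,8000))
E
```

```text
blank
[[  0.814   -0.0721 113.0536  23.6606  -1.504  244.7643 335.3185]
 [  0.4443  -0.1141  69.6604  47.3699  -1.4463 209.0702  99.5497]
 [  0.4396  -0.2176  69.1356  47.6718   1.3487 129.7485  96.0936]
 [  0.348   -0.2744 113.9842  21.9223  -1.5409  77.1698  19.9528]]
dark
[[  0.6513  -0.1149  68.3361  51.23    -1.528  209.0294 258.8824]]
red
[[  0.6812   0.2036  39.0334  11.7493  -1.2346 450.7541 286.6721]]
orange
[[  0.596    0.242   53.9143  32.9481  -0.8294 496.6667 229.8333]]
[[  0.5593   0.3957 289.6702  35.4293  -0.8313 284.6472 229.4361]]
[]
```

View pics/w1.png

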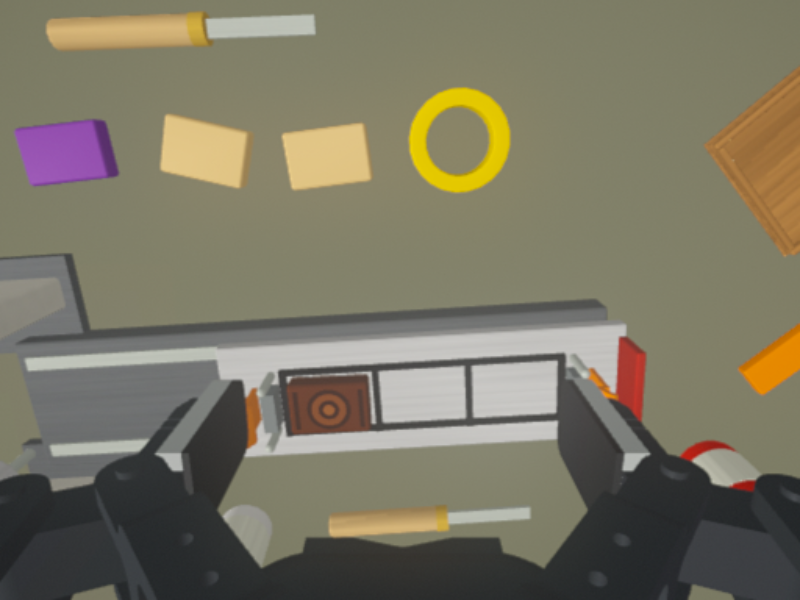

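View pics/w2.png

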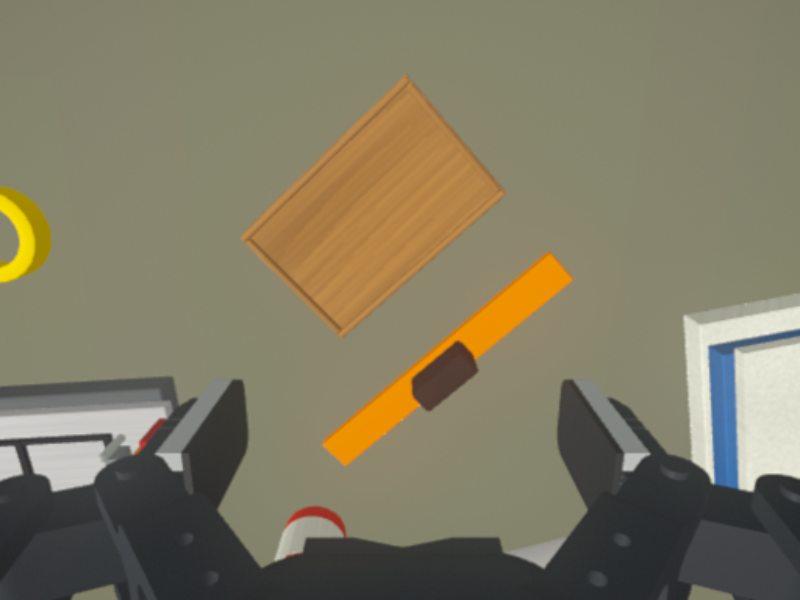

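The wrist view w1 confirms two pale blanks at (205,151) and (326,156). The purple tablet (65,152) and the yellow tape (460,140) are not part of the job. The bed frame runs from (279,370) to (565,415), partly hidden by a finger. w2 shows the tray centred near (373,205) and the bar handle near (445,376). One better-placed look at the bed should give the pocket frame.

```bash
python3 - <<'E'
from h import *
np.set_printoptions(precision=4,suppress=True)
movep(np.array([.60,-.03,.36]),down(np.pi/2))
v=cam("wrist");cv2.imwrite("pics/w3.png",cv2.resize(v[0][:,:,::-1],(800,600)))
np.savez("pics/w3.npz",p=v[0],d=v[1],K=v[2],R=v[3],o=v[4])
print(rects(v,"dark",.068,1000),rects(v,"red",.088,150))
p,d,K,R,o=v;V=hsv(p)[:,:,2];S=hsv(p)[:,:,1]
m=((V>170)&(S<40)).astype(np.uint8)
cs,hi=cv2.findContours(m,cv2.RETR_CCOMP,cv2.CHAIN_APPROX_NONE)
for c,h in zip(cs,hi[0]):
    W=ray(c[:,0],.051,K,R,o)[:,:2]*1000;r=cv2.minAreaRect(W.astype(np.float32))
    if min(r[1])>40: print(h[3],r,c[:,0].mean(0))
E
```

```text
[[  0.6534  -0.1147  68.4143  47.6739  -1.5202 188.2781 189.6982]] [[  0.7443   0.2466  62.4495  48.1005  -0.6782 469.7194 261.1871]
 [  0.7085   0.1987  47.1812  16.2623  -0.6063 436.1852 236.0494]]
-1 ((788.6819458007812, 301.9820556640625), (64.84834289550781, 68.05943298339844), 0.13270680606365204) [486.5714 276.6429]
-1 ((749.3536987304688, 239.4567108154297), (61.46162033081055, 44.272735595703125), 46.40712356567383) [444.53 252.05]
-1 ((649.562255859375, -32.5207633972168), (51.84947204589844, 74.79032897949219), 3.5939135551452637) [253.2    182.9514]
-1 ((644.5439453125, 48.757625579833984), (51.945411682128906, 73.81859588623047), 3.5278470516204834) [315.2378 179.4432]
-1 ((653.8685302734375, -116.62152099609375), (107.85160827636719, 522.5218505859375), 3.5553030967712402) [197.6656 185.2465]
```

View pics/w3.png

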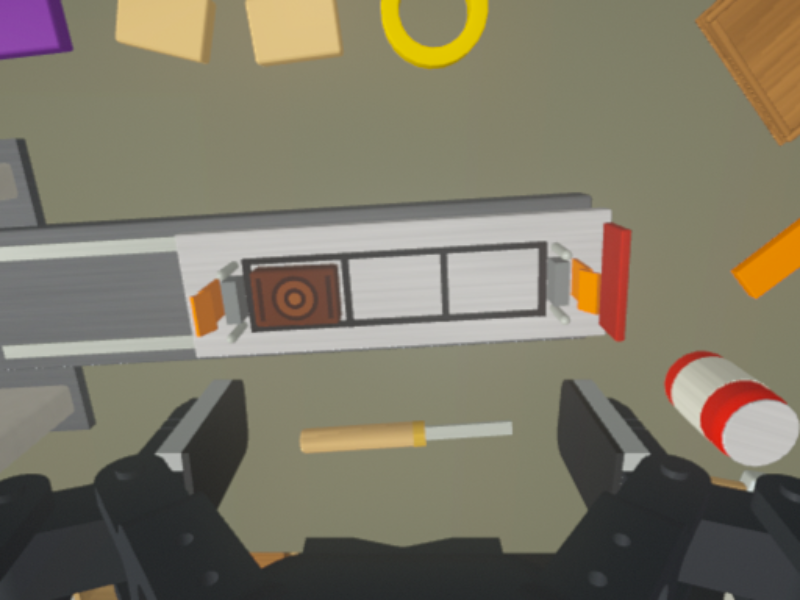

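```bash
cat >> h.py <<'E'
PSI=0.0622; MID=np.array([.6496,-.0328]); BY=np.array([-np.sin(PSI),np.cos(PSI)])
OFF=.034
def go(xy,z,yaw):
    p=np.array([*xy,z]); movep(p,best(yaw,p))
def pick(xy,yaw,zs,opening=.075,off=OFF,up=.17,f=60):
    command_gripper(opening); go(xy,up,yaw); move_l(np.array([*xy,zs+off+.0]),feed=.12)
    command_gripper(0,f); sleep(.2); g0=sense()["finger_gap"]; move_l(np.array([*xy,up]),feed=.12)
    print("pick gap",g0,sense()["finger_gap"],"t",sense()["time_s"])
def place(xy,yaw,zs,off=OFF,up=.17,opening=.062):
    go(xy,up,yaw); g=sense()["finger_gap"]; move_l(np.array([*xy,zs+off+.012]),feed=.12)
    hit=move_l(np.array([*xy,zs+off+.0005]),feed=.02,until_force=4); z=sense()["position"][2]
    command_gripper(opening); move_l(np.array([*xy,up]),feed=.15)
    print("place gap",g,"hit",hit,"height above nominal",z-zs-off,"t",sense()["time_s"])
E
python3 - <<'E'
from h import *
np.set_printoptions(precision=4,suppress=True)
w=np.load("pics/w2.npz");t=ray(np.array([(407,75),(505,192),(342,335),(241,238)])*.64,.014,w["K"],w["R"],w["o"]);print(t.mean(0))
v=cam("wrist");D=rects(v,"dark",.068,1000)[0];print(D)
tray=(t.mean(0)[:2]+[.4166,.3294])/2
pick(D[:2],D[4]+np.pi/2,.048)
place(tray,-.843,.006)
go((.48,-.16),.30,np.pi/2)
v=cam("wrist");print(rects(v,"blank",.02,2500,4500))
v=cam("top");print(rects(v,"dark",.026,1000));np.savez("pics/t2.npz",p=v[0]);cv2.imwrite("pics/t2.png",cv2.resize(v[0][:,:,::-1],(800,600)))
E
```

```text
[0.4154 0.3327 0.014 ]
[  0.6535  -0.1148  68.2034  47.5441  -1.5177 188.2281 189.4854]
pick gap 0.04564962474222218 0.04601601921102585 t 9.375
place gap 0.04600059663864726 hit True height above nominal 0.0014562408616805925 t 14.1917
[[  0.4441  -0.1146  70.1584  47.7977  -1.445  294.7436 118.6462]
 [  0.4396  -0.2179  69.8961  48.1678   1.3476 205.526  114.6354]
 [  0.3481  -0.2745 113.673   22.5723  -1.54   151.4156  28.3786]]
[[  0.4408  -0.5398  43.7642  24.2234   1.3779 463.0732 215.3171]
 [  0.417    0.329   70.4929  48.539    0.7145 166.5167 222.    ]
 [  0.5522  -0.6161 153.4235  88.1662  -1.4232 485.5247 177.7175]]
```

View pics/t2.png

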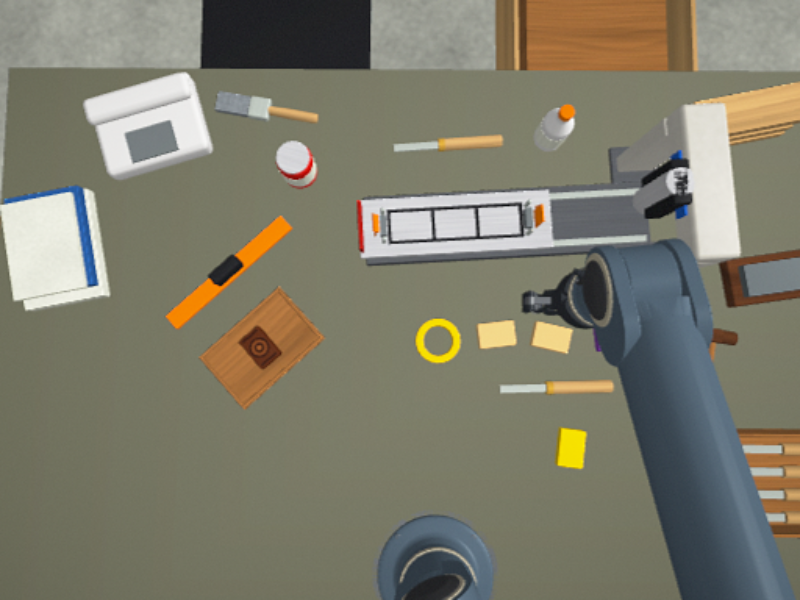

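The finished tablet lies flat and face up in the tray at (260,346). The blanks haven't moved, at (497,334) and (551,337), so I load them next.

```bash
python3 - <<'E'
from h import *
np.set_printoptions(precision=4,suppress=True)
for k in (0,1):
    go((.48,-.16),.30,np.pi/2)
    B=rects(cam("wrist"),"blank",.02,2500,4500);B=B[(B[:,2]<80)&(B[:,0]<.58)];B=B[np.argsort(-B[:,1])];print(B)
    b=B[0]
    pick(b[:2],b[4]+np.pi/2,0.)
    place(MID-BY*.082*k,PSI,.048)
movep(np.array([.60,-.03,.36]),down(np.pi/2))
v=cam("wrist");cv2.imwrite("pics/w4.png",cv2.resize(v[0][:,:,::-1],(800,600)))
B=rects(v,"blank",.068,2500,4500);print(B);print(MID,MID-BY*.082)
E
```

```text
[[  0.4442  -0.1145  70.2477  47.7842  -1.4483 295.6667 118.6256]
 [  0.4396  -0.2178  69.8043  48.1977   1.3463 206.4688 114.7396]]
pick gap 0.04608755897266237 0.045864448575348195 t 21.2083
place gap 0.04608302221680604 hit True height above nominal 0.0010373224693483313 t 24.4583
[[  0.4415  -0.2181  69.5455  50.1151   1.3475 305.1341 181.5419]]
pick gap 0.045996813039705105 0.04598303936334283 t 30.1583
place gap 0.04626453917102002 hit True height above nominal 0.0010383154173133763 t 33.4667
[[  0.6527  -0.1143  70.1018  50.1236  -1.5106 191.2599 190.1808]
 [  0.6476  -0.032   69.4271  50.2234  -1.5129 255.6056 186.1278]]
[ 0.6496 -0.0328] [ 0.6547 -0.1146]
```

View pics/w4.png

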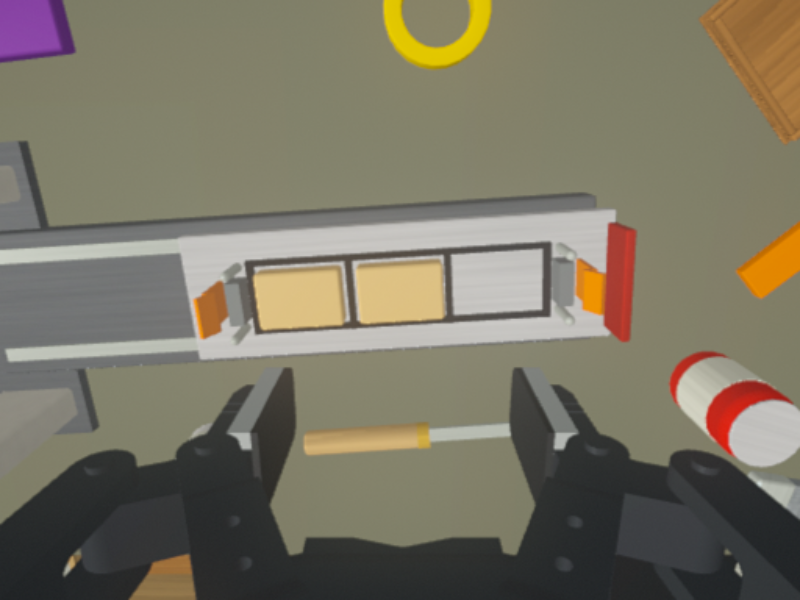

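Both blanks are seated flat in their pockets, at (300,297) and (400,291). The bar is next: I pick it by the handle and hover over the bed, then check it before pressing.

```bash
python3 - <<'E'
from h import *
np.set_printoptions(precision=4,suppress=True)
command_gripper(.05)
go((.46,.36),.33,np.pi/2)
v=cam("wrist");b=rects(v,"orange",.012,3000);D=rects(v,"dark",.026,2000,5000);print(b,D)
b=b[np.argmax(b[:,2])]
pick(b[:2],b[4]+np.pi/2,0.,opening=.05,off=.039,up=.25,f=120)
go(MID,.25,PSI)
move_l(np.array([*MID,.165]),feed=.1)
s=sense();print(s["finger_gap"],s["wrist_force"],s["position"])
for n,z in (("top",.138),("side",.138)):
    v=cam(n);print(n,rects(v,"orange",z,1500))
    cv2.imwrite(f"pics/{n}5.png",cv2.resize(v[0][60:300,120:440][:,:,::-1],(800,600)))
E
```

```text
[[  0.5596   0.3958 289.7183  35.0611  -0.831  281.8257 206.1858]] [[  0.5643   0.3967  67.0561  34.2558  -0.8298 285.8411 222.028 ]
 [  0.4157   0.3329  67.294   43.5357   0.712  237.854  106.7664]]
pick gap 0.02364161077693127 0.02346156315387753 t 41.8917
0.023669975563617697 [ 0.8113  0.9144 -0.7037] [ 0.6502 -0.0326  0.1658]
top [[  0.6433   0.049  137.906   39.2372  -1.4416 263.096  138.856 ]]
side []
```

View pics/top5.png

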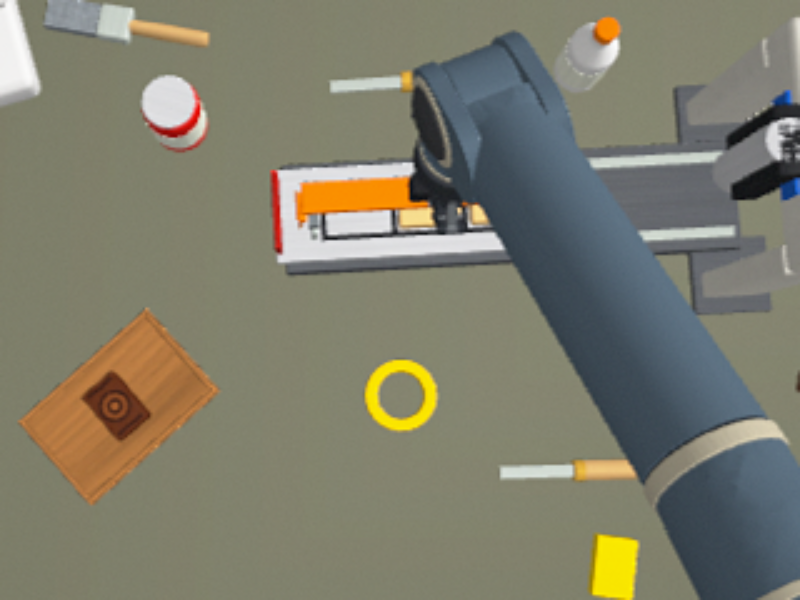

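View pics/side5.png

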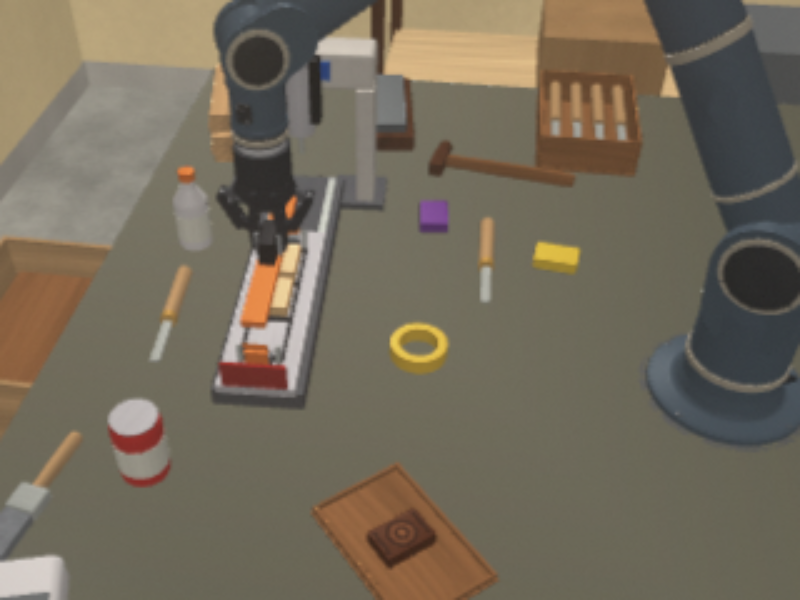

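The bar is held level and aligned over the bed, with its +y end at (300,197) in the top crop and parallel to the bed edges. The finished tablet is still in the tray at (116,405). Pressing now.

```bash
python3 - <<'E'
from h import *
np.set_printoptions(precision=4,suppress=True)
print(move_l(np.array([*MID,.130]),feed=.05,until_force=10),sense()["position"],sense()["wrist_force"])
print(move_l(np.array([*MID,.1085]),feed=.02,until_force=32))
s=sense();print(s["position"],s["wrist_force"],s["ft_torque"],s["finger_gap"],s["time_s"])
v=cam("side");cv2.imwrite("pics/side6.png",cv2.resize(v[0][130:270,180:366][:,:,::-1],(797,600),interpolation=cv2.INTER_CUBIC))
E
```

```text
True [ 0.6495 -0.033   0.1317] [1.0349 0.1062 2.4366]
True
[ 0.6526 -0.0359  0.118 ] [-1.8332 -6.826   8.2177] [-0.8243  0.4423  0.3076] 0.023861266529231602 46.15
```

View pics/side6.png

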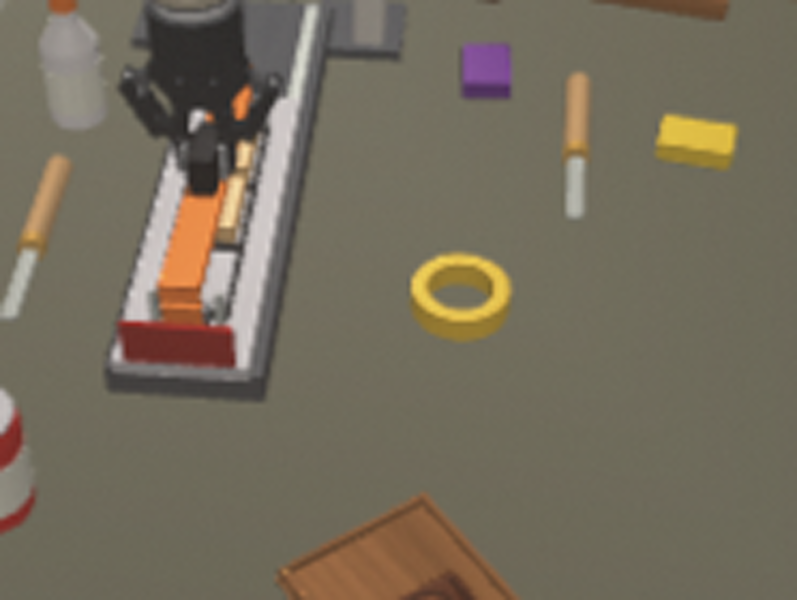

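```bash
python3 - <<'E'
from h import *
np.set_printoptions(precision=4,suppress=True)
sleep(.3)
s=sense();print(s["position"],s["wrist_force"],s["ft_torque"],s["tcp_rot"][:,0])
print(rects(cam("top"),"orange",.091,1200), rects(cam("top"),"red",.088,200),MID+BY*.146)
E
```

```text
[ 0.6526 -0.0362  0.1181] [-1.4272 -6.2572  7.8081] [-0.7849  0.312   0.3401] [ 0.0037 -0.0069 -1.    ]
[[  0.6466   0.0488 143.4266  35.6684  -1.5018 263.0492 140.7541]] [[  0.6378   0.1415  88.5381   4.8545   0.0551 230.1452 143.5   ]
 [  0.7344   0.2534  58.4017  22.6262  -1.1572 191.0435 109.8478]] [0.6405 0.1129]
```

```bash
python3 - <<'E'
from h import *
np.set_printoptions(precision=4,suppress=True)
R=down(np.arctan2(sense()["tcp_rot"][1,2],sense()["tcp_rot"][0,2]))
T=np.array([*(MID-.0025*BY),0])
for z in (.116,.113,.111,.109,.107):
    r=move_l(T+[0,0,z],R if z==.116 else None,feed=.02,until_force=40)
    s=sense();print(z,r,s["position"],s["wrist_force"],s["ft_torque"])
    if r: break
v=cam("side");cv2.imwrite("pics/side7.png",cv2.resize(v[0][150:240,200:320][:,:,::-1],(800,600),interpolation=cv2.INTER_CUBIC))
E
```

```text
0.116 False [ 0.6521 -0.0369  0.1181] [ 1.7322 -3.0064  8.8765] [-0.5928 -0.3613  0.0891]
0.113 False [ 0.6525 -0.0364  0.116 ] [ 0.6276 -1.0185 12.4556] [-1.384  -0.3219 -0.2334]
0.111 False [ 0.6525 -0.036   0.114 ] [ 2.0936 -2.771  12.6994] [-0.8129 -0.2267 -0.0376]
0.109 False [ 0.6526 -0.0357  0.1122] [ 1.5197 -1.1024 12.8112] [-0.8516 -0.1733  0.0395]
0.107 False [ 0.6526 -0.0354  0.1103] [ 1.1296  0.5887 13.9737] [-1.0685 -0.1619 -0.0266]
```

View pics/side7.png

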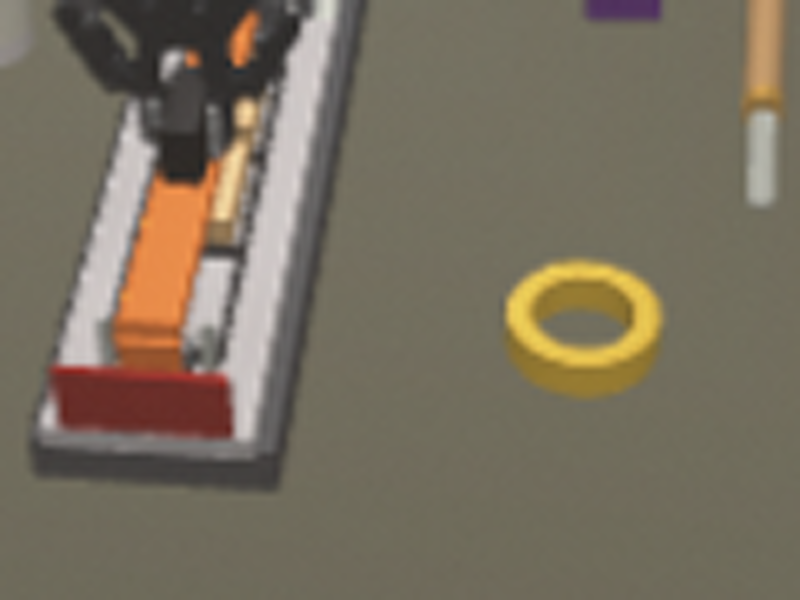

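The bar is going down steadily at 12–14 N, with the arm trailing its command by about 3 mm. I keep pressing.

```bash
python3 - <<'E'
from h import *
np.set_printoptions(precision=4,suppress=True)
T=np.array([*(MID-.0025*BY),0])
for z in (.105,.103,.101,.099,.097):
    r=move_l(T+[0,0,z],feed=.02,until_force=40)
    s=sense();print(z,r,s["position"],s["wrist_force"],s["ft_torque"])
    if r or s["wrist_force"][2]>38: break
v=cam("side");cv2.imwrite("pics/side8.png",cv2.resize(v[0][150:240,200:320][:,:,::-1],(800,600),interpolation=cv2.INTER_CUBIC))
E
```

```text
0.105 False [ 0.6527 -0.035   0.1093] [-0.9386  0.1947 19.2279] [-0.6929  0.3528  0.0575]
0.103 False [ 0.6527 -0.035   0.1093] [-5.264  -0.7239 30.0684] [-0.8501  1.4201  0.024 ]
0.101 False [ 0.6528 -0.035   0.1092] [-8.6341 -2.2893 39.9082] [-0.938   2.3439  0.0669]
```

The bar bottomed out at TCP 0.109, which is the predicted seated height. I release it and look.

```bash
python3 - <<'E'
from h import *
np.set_printoptions(precision=4,suppress=True)
T=np.array([*(MID-.0025*BY),0])
s=sense();move_l(s["position"]+[0,0,-.002],feed=.02)   # relax the press
command_gripper(.05);s=sense();print(s["position"],s["wrist_force"])
move_l(np.array([*s["position"][:2],.2]),feed=.1)
movep(np.array([.60,-.03,.36]),down(np.pi/2))
v=cam("wrist");print(rects(v,"orange",.082,300),rects(v,"blank",.068,200))
cv2.imwrite("pics/w9.png",cv2.resize(v[0][110:260,100:440][:,:,::-1],(800,353),interpolation=cv2.INTER_CUBIC))
t=cam("top");print(rects(t,"orange",.082,1000));print(rects(t,"dark",.026,1000));print(sense()["time_s"])
s=cam("side");cv2.imwrite("pics/side9.png",cv2.resize(s[0][130:240,200:320][:,:,::-1],(654,600),interpolation=cv2.INTER_CUBIC))
E
```

```text
[ 0.6524 -0.0351  0.1066] [-0.468  -0.4356  0.6668]
[[  0.6627  -0.0724  35.6048  14.5313  -0.7522 221.6338 201.5775]
 [  0.648   -0.0246 305.5874  42.8575  -1.5198 277.7068 185.0554]] [[  0.7842  -0.0622  98.6375  21.45    -1.5033 234.7778 281.784 ]
 [  0.6353  -0.1147  71.4469  15.5618  -1.5095 190.4403 176.7239]
 [  0.6304  -0.0333  68.9512  15.6351  -1.5119 254.7895 172.9098]]
[[  0.649    0.0174 200.8181  34.5135  -1.5117 272.329  142.2452]]
[[  0.4163   0.3294  69.9427  48.2836   0.7432 166.1207 222.1034]
 [  0.4447  -0.5151  93.515   25.6783   1.4233 454.8356 214.1096]
 [  0.5521  -0.6167 152.5046  88.2041  -1.4191 485.5381 177.7175]]
52.1583
```

View pics/w9.png

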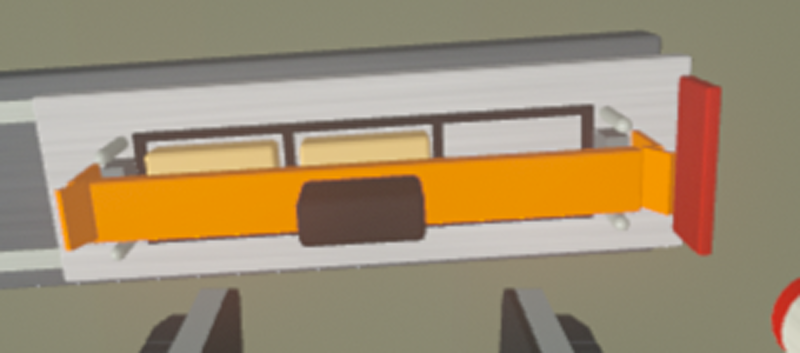

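View pics/side9.png

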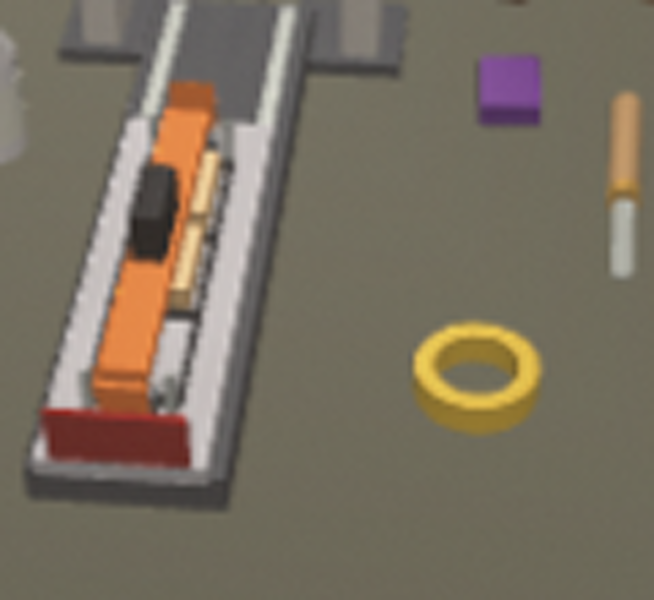

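```bash
python3 - <<'E'
from h import *
np.set_printoptions(precision=4,suppress=True)
v=cam("wrist");p,d,K,R,o=v
m=cv2.inRange(hsv(p),*COL["orange"])>0
vv,uu=np.nonzero(m&(d>0));q=(np.c_[uu,vv,np.ones(len(uu))]@np.linalg.inv(K).T*d[vv,uu][:,None])@R.T+o
r=q[:,:2]-MID;bx=r@[np.cos(PSI),np.sin(PSI)];by=r@BY
for a in np.arange(-.18,.18,.01):
    k=(by>a)&(by<a+.01)&(abs(bx)<.04)
    if k.sum()>5: print("%.3f n%d z med %.4f max %.4f x %.4f..%.4f"%(a+.005,k.sum(),np.median(q[k,2]),q[k,2].max(),*np.percentile(bx[k],[3,97])))
E
```

```text
-0.155 n23 z med 0.1013 max 0.1027 x -0.0149..0.0149
-0.145 n61 z med 0.0849 max 0.1035 x -0.0145..0.0156
-0.135 n30 z med 0.0823 max 0.0836 x -0.0133..0.0180
-0.125 n28 z med 0.0823 max 0.0836 x -0.0135..0.0189
-0.115 n29 z med 0.0824 max 0.0843 x -0.0133..0.0194
-0.105 n14 z med 0.0822 max 0.0830 x -0.0133..0.0188
-0.095 n21 z med 0.0816 max 0.0835 x -0.0132..0.0198
-0.085 n13 z med 0.0817 max 0.0835 x -0.0134..0.0196
-0.075 n21 z med 0.0823 max 0.0838 x -0.0135..0.0193
-0.065 n17 z med 0.0819 max 0.0833 x -0.0133..0.0197
-0.055 n24 z med 0.0820 max 0.0838 x -0.0134..0.0194
-0.045 n20 z med 0.0824 max 0.0835 x -0.0132..0.0197
-0.035 n41 z med 0.0821 max 0.0843 x -0.0132..0.0182
-0.025 n11 z med 0.0825 max 0.0833 x -0.0133..-0.0088
-0.015 n20 z med 0.0822 max 0.0836 x -0.0135..-0.0078
-0.005 n11 z med 0.0815 max 0.0833 x -0.0134..-0.0094
0.005 n21 z med 0.0818 max 0.0845 x -0.0133..-0.0079
0.015 n9 z med 0.0823 max 0.0833 x -0.0128..-0.0091
0.025 n21 z med 0.0826 max 0.1138 x -0.0134..-0.0038
0.035 n19 z med 0.0823 max 0.0831 x -0.0129..0.0198
0.045 n23 z med 0.0823 max 0.0838 x -0.0131..0.0199
0.055 n19 z med 0.0826 max 0.0835 x -0.0130..0.0197
0.065 n22 z med 0.0821 max 0.0845 x -0.0133..0.0201
0.075 n28 z med 0.0826 max 0.0843 x -0.0128..0.0195
0.085 n51 z med 0.0826 max 0.0840 x -0.0125..0.0196
0.095 n56 z med 0.0825 max 0.0842 x -0.0129..0.0194
0.105 n57 z med 0.0826 max 0.0848 x -0.0126..0.0197
0.115 n86 z med 0.0826 max 0.0844 x -0.0126..0.0192
0.125 n128 z med 0.0827 max 0.0845 x -0.0123..0.0181
0.135 n173 z med 0.0826 max 0.0851 x -0.0124..0.0191
0.145 n151 z med 0.0835 max 0.1042 x -0.0160..0.0156
0.155 n65 z med 0.1016 max 0.1038 x -0.0130..0.0140
```

The bar is seated level: its top is at 0.082 m along the whole length, 3 mm off centre in x, and both hook heads stand at about 0.102 m above its ends. Next I push the bed.

```bash
python3 - <<'E'
from h import *
np.set_printoptions(precision=4,suppress=True)
command_gripper(0)
P=lambda b,z:np.array([*(MID+BY*b),z])
go(P(.225,0)[:2],.22,PSI)
move_l(P(.225,.085),feed=.12)
r=move_l(P(.03,.085),feed=.04,until_force=25)
s=sense();b=(s["position"][:2]-MID)@BY;print(r,b,s["position"],s["wrist_force"],s["time_s"])
v=cam("top");print(rects(v,"red",.088,200))
E
```

```text
True 0.18858444117974127 [0.6377 0.1554 0.0852] [-0.7543  2.1857  1.0072] 56.8917
[[  0.7346   0.2503  54.5278  20.0146  -1.0668 192.     109.8095]]
```

```bash
python3 - <<'E'
from h import *
np.set_printoptions(precision=4,suppress=True)
P=lambda b,z:np.array([*(MID+BY*b),z])
b=.1886
for i in range(14):
    b-=.012
    r=move_l(P(b,.085),feed=.025,until_force=30)
    s=sense();bb=(s["position"][:2]-MID)@BY;print(r,round(b,4),round(bb,4),s["wrist_force"],s["time_s"])
    if bb<.09 and (r or s["wrist_force"][1]>15): break
    b=max(b,bb-.004)
E
```

```text
False 0.1766 0.1875 [  5.5492  24.9119 -11.5666] 57.55
False 0.1715 0.1714 [-0.5525  1.2794 -0.5343] 57.9
False 0.1595 0.1585 [-1.3051  0.5895  0.4615] 58.5333
False 0.1475 0.1468 [-0.5227 -0.2441  0.5827] 59.1667
False 0.1355 0.1347 [ 0.0234 -0.3887 -0.6144] 59.8
False 0.1235 0.1227 [-0.0796  0.0408  0.5912] 60.4333
False 0.1115 0.1108 [-0.7681  0.1999  0.4479] 61.0667
False 0.0995 0.0988 [ 0.1382 -0.0651 -0.2395] 61.7
False 0.0875 0.0868 [-0.2244 -0.1411 -0.4542] 62.3333
False 0.0755 0.0748 [ 0.1444  0.3696 -0.0421] 62.9667
False 0.0635 0.0628 [ 0.1217 -0.4505 -0.5438] 63.6
False 0.0515 0.0601 [ 1.928  16.849  -7.5711] 64.2333
```

The bed travelled about 128 mm and then met firm resistance. I press once more to confirm this is the stop, then back off.

```bash
python3 - <<'E'
from h import *
np.set_printoptions(precision=4,suppress=True)
P=lambda b,z:np.array([*(MID+BY*b),z])
for b in (.0485,.0455):
    r=move_l(P(b,.085),feed=.01,until_force=20)
    sleep(.3);s=sense();print(r,(s["position"][:2]-MID)@BY,s["wrist_force"])
move_l(P(.10,.085),feed=.05);move_l(P(.10,.25),feed=.15)
MB=MID-BY*.128
movep(np.array([.60,-.16,.36]),down(np.pi/2))
v=cam("wrist");p,d,K,R,o=v
cv2.imwrite("pics/w10.png",cv2.resize(p[:300][:,:,::-1],(800,469)))
m=cv2.inRange(hsv(p),*COL["orange"])>0
vv,uu=np.nonzero(m&(d>0));q=(np.c_[uu,vv,np.ones(len(uu))]@np.linalg.inv(K).T*d[vv,uu][:,None])@R.T+o
r=q[:,:2]-MID;by=r@BY;bx=r@[np.cos(PSI),np.sin(PSI)]
for a in np.arange(-.30,.05,.02):
    k=(by>a)&(by<a+.02)&(abs(bx)<.04)
    if k.sum()>5: print("%.3f z %.4f max %.4f"%(a+.01,np.median(q[k,2]),q[k,2].max()))
H=hsv(p);m=(((H[:,:,0]<4)|(H[:,:,0]>176))&(H[:,:,1]>180)&(H[:,:,2]>90)&(d>0))
vv,uu=np.nonzero(m);q=(np.c_[uu,vv,np.ones(len(uu))]@np.linalg.inv(K).T*d[vv,uu][:,None])@R.T+o
k=(q[:,2]>.083)&(q[:,2]<.092);rr=(q[k,:2]-MID)@BY;print("red plate top by",np.percentile(rr,[3,50,97]),k.sum())
print(rects(cam("top"),"red",.088,200),sense()["time_s"])
E
```

```text
False 0.06006513552120256 [  3.4552  22.977  -10.9298]
False 0.059971543728884226 [  3.5618  28.6797 -11.9198]
-0.290 z 0.1013 max 0.1030
-0.270 z 0.0852 max 0.1035
-0.250 z 0.0823 max 0.0844
-0.230 z 0.0821 max 0.0837
-0.210 z 0.0821 max 0.0836
-0.190 z 0.0820 max 0.0843
-0.170 z 0.0823 max 0.0843
-0.150 z 0.0821 max 0.0841
-0.130 z 0.0819 max 0.0831
-0.110 z 0.0824 max 0.1175
-0.090 z 0.0822 max 0.0839
-0.070 z 0.0824 max 0.0838
-0.050 z 0.0824 max 0.0838
-0.030 z 0.0827 max 0.0846
-0.010 z 0.0825 max 0.0846
0.010 z 0.0822 max 0.1040
0.030 z 0.1019 max 0.1037
red plate top by [0.0419 0.044  0.0474] 398
[[  0.6456   0.0136  85.7192   5.6299   0.0623 275.7541 141.2459]
 [  0.7346   0.2503  54.5278  20.0146  -1.0668 192.     109.8095]] 69.3333
```

View pics/w10.png

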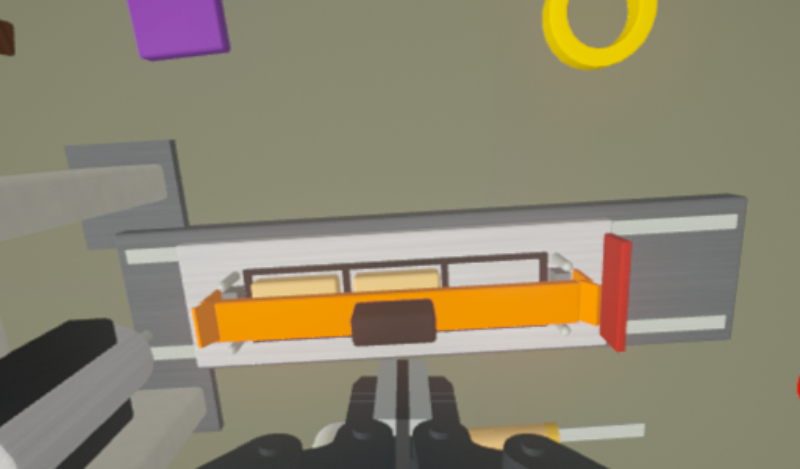

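The bed is at the hard stop: another 12 N moved it less than 0.1 mm, and the top camera gives 128 mm of travel. The bar is level at 0.082 m, the hooks are over it and the blanks lie under it. I hand in.

```bash
python3 - <<'E'
from h import *
print(rects(cam("top"),"dark",.026,2500,4500)); sleep(.3); print(finish_job())
E
```

```text
[[  0.41674747   0.32912036  70.21679688  48.93772888   0.72191812
  166.25423729 221.96610169]]
the job is handed in; nothing more can be done
None
```

The whole sequence is done and the job is handed in at about 70 s; `finish_job()` gives no verdict. I moved the one finished tablet to the tray, put the two blanks in pockets 1 and 2, pressed the bar under both hooks, and pushed the bed to its stop.

**Last checks**
- **Finished tablet:** it lies face up at the tray centre, within about 4 mm.
- **Blanks:** before the bar went on, both measured within about 2 mm of their pocket centres. The last view shows them lying in place under the bar.
- **Bar:** its top is level at 0.082 m along the whole length, as expected when seated, and about 3 mm off centre in x. Both hook heads stand over its ends at about 0.102 m.
- **Bed:** it travelled about 128 mm. Raising the push from about 17 N to 29 N at the end moved it less than 0.1 mm, so it is against the stop.

**What disagreed or could not be checked**
- **Bar press:** the first press stopped early on its force limit and pushed the arm about 3 mm sideways. I shifted the target 2.5 mm and pressed on until the bar seated.
- **Breakaway force:** the bed took up to about 25 N to break free, not the 11 N given. After that it moved with almost no force.
- **Not measured directly:** I could not read the hook angles or the bed's speed, only infer them from the pictures and the slow feed.
- **The can:** its measured position shifted about 3 mm between pictures, far below the 60 mm limit.

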